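Fetch the setting ring from behind the ink bottle and the stamp

ROBOT

A 6-joint arm with a two-finger parallel gripper is mounted at the origin on a cart in front of the work surface, level with it; the furniture and walls round the work are solid. World frame = base frame: x ahead of the robot, y to its left, z up, the work surface at z = 0. Lengths are in m, angles in rad, forces in N, time in s.
With the tool pointing down it reaches from about 0.425 to 0.95 m from the base axis. Payload 3.5 kg.
Tool frame: the origin (TCP) lies midway between the tips of the shut fingers; the grasp point (between the pads) lies 19 mm behind it (r.grasp_offset is the distance from the TCP to the grasp point, in m); z points along the fingers, y is the line along which they close (so a half turn about z gives the same grasp; the last joint's range is limited). The gripper opens to 85 mm and grips with 20 to 120 N. Pads are 22 mm wide; open, the fingers measure 114 mm over their backs; the gripper's body (76 mm by 85 mm) begins 54 mm behind the grasp point. The pads swing forward as they close: fully open they stand 13 mm farther back than shut.
Start: joints at [-1.362, 0.286, 1.577, -0, 1.279, -0.15], TCP at [0.237, -0.632, 0.231] pointing down, gripper open.
Joint ranges: [-2.77, 2.77], [-0.9, 2.22], [0.21, 2.48], [-1.53, 4.67], [0.24, 2.81], [-2.84, 2.84]. Speed limits (rad/s): [2.79, 2.79, 3.14, 3.14, 3.14, 3.14].

INTERFACE

Orientations are given as a unit quaternion [w, x, y, z].
In Python, from cell import r gives the robot as it stands. Calls block until the motion is done:
- r.move_to(position, orientation): joint-space move of the TCP to a pose.
- r.servo_line(position, frame=None, velocity=0.15, threshold=None): straight line of the TCP; frame=None keeps the orientation; velocity is the mean speed in m/s. With threshold (N) it stops when the force on the tool has changed by that much, and returns True; else False.
- r.set_joints(angles): joint-space move.
- r.gripper_to(opening): finger opening in m; the grip force is fixed at half the most; returns when the fingers have stopped.
- r.sleep(seconds).
- r.inverse_kinematics(position, orientation): joint angles nearest the present ones, or None.
- r.state(): the state.
- r.capture(name): name is "scene" or "top"; returns a dict with "frame" (420x560x3 uint8, red, green, blue), "depth" (420x560 float32, m along the optical axis (not along the pixel's ray), 0 where there is no reading), "camera_matrix" (3x3 intrinsics, pixels), "rvec" (rotation vector, rad) and "tvec" (3), from world to camera coordinates, as OpenCV has them. Camera axes: x right, y down, z forward; pixel columns grow to the right and rows downward; lengths in m; the calibration is good to about 2 mm. A picture is of the moment at which its call begins.
A pose or a line that the arm cannot do raises r.MotionError and nothing moves.
- r.finish_job(): hands the job in; it is judged then, once.
The state is a dict: "time": time; "q": joint angles; "joint_velocities": joint speeds; "tau": joint torques, N m; "tcp_pos": TCP position; "eef_rot": TCP orientation; "force": force on the tool from outside, world axes, zero at the start; "ft_torque": the same for the moment, N m; "finger_gap": finger opening in m; "grasp_force": force on a finger pad.
Only numpy, scipy, OpenCV 4.12 (cv2) and the standard library are available. Lean on these libraries where they do the work, as an engineer would, in place of code of your own. Each camera call takes 0.05 s, during which the arm holds its last target. There are 200 camera calls.

TASK

The plain steel setting ring is at the back of the grey gauge stand, behind the ink bottle and the hand stamp. Stand the bottle and the stamp out of the way on the green mat, and only when both are there take the ring out and lay it flat in the middle of the white circle on the black granite plate; then put the bottle and the stamp back upright, each on the very spot of the stand where it stood at the start. Do not knock the bottle or the stamp over, and leave the black centre cap and the V-block on the bench where they are.

Things in the scene. Friction and masses are not known exactly. Their poses are not given: they have to be found in the camera images.
- gauge_stand: fixed grey stand, 170 (x) x 200 (y) mm; origin under its centre on the bench, +x to its back. Front step, x -85 to -23 mm, top 24 mm above the bench: yellow circles at x -54, y +32 and -32 mm hold bottle and stamp, either way round. Rear floor 6 mm high: yellow circle at x +22, y 0 holds the setting ring. Fences 6 mm thick: back, 40 mm high, at x +82; rear ends, 26 mm high, at y +-97
- ink_bottle: loose upright blue and white marking ink bottle, 82 mm high, about 0.06 kg: body 39 mm across up to 64 mm, above it a white cap 22 mm across; origin at the centre of its underside, z up along its axis
- stamp: loose upright hand stamp, 80 mm high, about 0.05 kg: black base block 24 (x) x 54 (y) x 18 mm, above it a wooden knob handle on the centre line, 27 mm across at its widest (and solid as a 27 mm cylinder from 18 to 80 mm height); origin at the centre of its underside, z up
- setting_ring: loose plain pale steel setting ring, 49 mm outside diameter, 17 mm high, about 0.08 kg, lying flat; take it across the outside (its bore is solid to the fingers); origin at the centre of its underside, z up
- mat: fixed flat green put-down mat, 150 (x) x 130 (y) mm, 4 mm thick; origin under its centre on the bench, z up
- granite_plate: fixed black granite plate, 140 (x) x 120 (y) mm, top 24 mm above the bench, with a white circle line of 76 mm outer and 70 mm inner diameter at its middle; origin under its centre on the bench, z up
- centre_cap: loose black round wheel centre cap, 60 mm across, 14 mm high, on the bench beside the front of the stand; not to be moved; origin at the centre of its underside
- v_block: loose light grey steel V-block, 49 x 52 x 34 mm, V upward, on the bench beside the front of the stand; not to be moved; origin at the centre of its underside

How it is judged:
On the way, in this order (a step that is already met when the one before it is completed fails the run):
1. the ink bottle and the stamp both stand upright and released on the mat while the setting ring still lies at its place in the stand (x of ink_bottle in the frame of mat between -0.07 and 0.07 m and y of ink_bottle in the frame of mat between -0.06 and 0.06 m and z of ink_bottle in the frame of mat between -0.002 and 0.01 m and angle between each of ink_bottle, stamp's own z axis and vertical below 0.15 rad and contact force between the fingers and ink_bottle below 0.05 N and linear speed of each of ink_bottle, stamp below 0.02 m/s and x of stamp in the frame of mat between -0.07 and 0.07 m and y of stamp in the frame of mat between -0.06 and 0.06 m and z of stamp in the frame of mat between -0.002 and 0.01 m and contact force between the fingers and stamp below 0.05 N and distance of setting_ring from where it was at the start of the episode below 0.015 m), for 0.2 s.
2. the setting ring lies flat and released in the circle on the granite plate, centre within 12 mm, with the bottle and the stamp still on the mat (horizontal distance between setting_ring and granite_plate below 0.012 m and z of setting_ring in the frame of granite_plate between 0.02 and 0.03 m and angle between setting_ring's own z axis and vertical below 0.1 rad and contact force between the fingers and setting_ring below 0.05 N and linear speed of each of setting_ring, ink_bottle, stamp below 0.02 m/s and x of ink_bottle in the frame of mat between -0.07 and 0.07 m and y of ink_bottle in the frame of mat between -0.06 and 0.06 m and z of ink_bottle in the frame of mat between -0.002 and 0.01 m and angle between each of ink_bottle, stamp's own z axis and vertical below 0.15 rad and contact force between the fingers and ink_bottle below 0.05 N and x of stamp in the frame of mat between -0.07 and 0.07 m and y of stamp in the frame of mat between -0.06 and 0.06 m and z of stamp in the frame of mat between -0.002 and 0.01 m and contact force between the fingers and stamp below 0.05 N), for 0.2 s.
At the end, for the whole second after the job is handed in: The setting ring lies flat on the granite plate with its centre within 12 mm of the circle's centre; the ink bottle and the stamp each stand upright within 15 mm of where they stood at the start on the stand; all three are released and at rest (horizontal distance between setting_ring and granite_plate below 0.012 m and z of setting_ring in the frame of granite_plate between 0.02 and 0.03 m and angle between setting_ring's own z axis and vertical below 0.1 rad and contact force between the fingers and setting_ring below 0.05 N and linear speed of each of setting_ring, ink_bottle, stamp below 0.02 m/s and distance of each of ink_bottle, stamp from where it was at the start of the episode below 0.015 m and angle between each of ink_bottle, stamp's own z axis and vertical below 0.15 rad and contact force between the fingers and ink_bottle below 0.05 N and contact force between the fingers and stamp below 0.05 N); the robot touches nothing.
It fails at once if the ink bottle or the stamp is tipped over (more than 0.6 rad) (angle between any of ink_bottle, stamp's own z axis and vertical above 0.6 rad).
It fails at once if the centre cap or the V-block is moved more than 20 mm (distance of any of centre_cap, v_block from where it was at the start of the episode above 0.02 m).
It also fails if it takes over 115 s, if anything falls off the work surface, if the arm or the gripper's body presses on something with over 40 N, if the wrist force passes 120 N, or if a joint passes its speed limit or range.

## Working session

There is one attempt and no reset: what is moved stays moved. The work goes in short steps, each a Python script; the robot and the scene stay as the last script left them, time stands still between calls to the robot, and variables do not carry over. Pictures are saved under pics/ and viewed, at most 14 in all, crops included, and the job is handed in when it is done.

```bash
ls; mkdir -p pics; cat > h.py <<'E'
import numpy as np, cv2
from cell import r
def snap(name,fn):
    c=r.capture(name); cv2.imwrite(f'pics/{fn}.png',c['frame'][:,:,::-1]); np.savez(f'{fn}.npz',**c); return c
def cloud(c):
    K=np.array(c['camera_matrix']);R=cv2.Rodrigues(np.array(c['rvec'],float))[0];t=np.array(c['tvec'],float).ravel()
    d=c['depth'];v,u=np.mgrid[:d.shape[0],:d.shape[1]]
    P=np.stack([(u-K[0,2])/K[0,0]*d,(v-K[1,2])/K[1,1]*d,d],-1)
    W=(P-t)@R; W[d==0]=np.nan; return W
def ray(c,u,v,z):
    K=np.array(c['camera_matrix']);R=cv2.Rodrigues(np.array(c['rvec'],float))[0];t=np.array(c['tvec'],float).ravel()
    d=R.T@np.array([(u-K[0,2])/K[0,0],(v-K[1,2])/K[1,1],1]);o=-R.T@t
    return o+d*(z-o[2])/d[2]
E
python3 - <<'E'
from h import *
for n in('top','scene'):
    c=snap(n,n+'0'); W=cloud(c); print(n,-cv2.Rodrigues(np.array(c['rvec'],float))[0].T@np.array(c['tvec'],float).ravel(), c['camera_matrix'])
print(r.state())
E
```

```text
pics
top [3.60242533e-01 4.53992869e-04 1.26379813e+00] [[540.20157289   0.         280.73536633]
 [  0.         540.20157289 213.61870818]
 [  0.           0.           1.        ]]
scene [-0.04919928  0.52279579  0.52084873] [[419.25547741   0.         273.92757527]
 [  0.         419.25547741 206.24841914]
 [  0.           0.           1.        ]]
{'time': 0.1, 'q': array([-1.36201250e+00,  2.87115046e-01,  1.57803975e+00, -1.48784642e-05,
        1.27858499e+00, -1.50019236e-01]), 'joint_velocities': array([ 0.00103782, -0.00063331, -0.00473978,  0.00065706,  0.00119881,
       -0.00123107]), 'tau': array([ 1.33262984e-03, -4.07292652e+01, -2.93698132e+01, -1.27727994e-04,
        3.40724713e-03,  7.27641947e-06]), 'tcp_pos': array([ 0.23691643, -0.63142207,  0.23005522]), 'eef_rot': array([-1.07289248e-03,  9.83949710e-01,  1.78442754e-01, -3.86577644e-05]), 'force': array([-0.08290569, -0.4491057 , -0.00418078]), 'ft_torque': array([ 0.00154652, -0.02865843, -0.03845384]), 'grasp_force': 0.0, 'finger_gap': 0.08497078349882686}
```

View pics/top0.png

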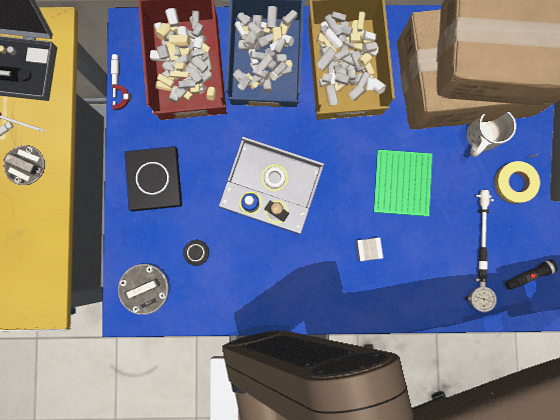

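View pics/scene0.png

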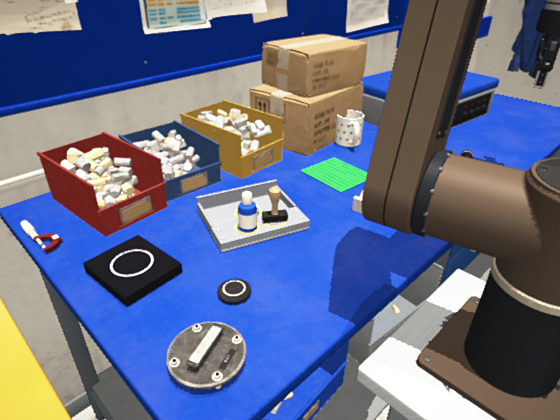

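The top view shows the plate circle at (152,178), ring (274,176), bottle (250,201), stamp (278,209), mat (403,183), cap (197,252) and V-block (370,249). I'll enlarge the stand next and fit positions from depth.

```bash
python3 - <<'E'
from h import *
c=np.load('top0.npz'); W=cloud(c); f=c['frame'].astype(int)
cv2.imwrite('pics/crop.png',cv2.resize(c['frame'][130:240,215:330,::-1],None,fx=5.4,fy=5.4,interpolation=cv2.INTER_CUBIC))
v,u=np.mgrid[:420,:560]
def blob(m,name,z=None):
    m=m.astype(np.uint8); n,l,s,ce=cv2.connectedComponentsWithStats(m); i=1+s[1:,4].argmax(); k=l==i
    pts=W[k]; rc=cv2.minAreaRect(np.argwhere(k)[:,::-1].astype(np.float32))
    z=np.nanmedian(pts[:,2]) if z is None else z
    print(name,s[i,4],'px',rc, 'zmed',np.nanmedian(pts[:,2]),'ctr',ray(c,*rc[0],z)); b=[ray(c,*p,z) for p in cv2.boxPoints(rc)]; print(np.round(b,3).tolist())
g=(f[...,1]>150)&(f[...,0]<120)&(f[...,2]<150); blob(g,'mat',.004)
reg=lambda a,b,cc,d:(u>a)&(u<b)&(v>cc)&(v<d)
Z=W[...,2]
blob(reg(115,190,135,220)&(Z>.015),'plate',.024)
blob(reg(215,330,130,240)&(Z>.035)&(v<210)&(u>225)&(v<190),'fence',.04)
blob(reg(215,330,130,240)&(f.min(-1)>95),'stand',None)
blob(reg(240,262,185,215)&(Z>.072),'bottlecap',.082)
blob(reg(262,295,190,225)&(Z>.06),'stampknob',.08)
blob(reg(262,298,190,225)&(Z>.035)&(Z<.06),'stampmid')
blob(reg(258,292,160,192)&(Z>.016)&(Z<.03),'ring',.023)
blob(reg(355,386,232,265)&(Z>.015),'vblock',.034)
blob(reg(180,214,235,268)&(Z>.008),'cap',.014)
E
```

```text
mat 3426 px ((402.8603515625, 182.3741455078125), (54.96381759643555, 63.12617111206055), 3.3664603233337402) zmed 0.0037365641112932398 ctr [ 0.55098985 -0.29674957  0.004     ]
[[0.481, -0.226, 0.004], [0.631, -0.239, 0.004], [0.622, -0.369, 0.004], [0.472, -0.354, 0.004]]
plate 3116 px ((152.09603881835938, 178.12034606933594), (60.43553924560547, 52.77790451049805), 85.10090637207031) zmed 0.023693130816394098 ctr [0.56413833 0.28935211 0.024     ]
[[0.63, 0.357, 0.024], [0.64, 0.235, 0.024], [0.498, 0.222, 0.024], [0.489, 0.343, 0.024]]
fence 235 px ((282.1499938964844, 151.0500030517578), (85.6977310180664, 3.1622774600982666), 18.434947967529297) zmed 0.03911157652175558 ctr [ 0.62130219 -0.01254925  0.04      ]
[[0.65, 0.082, 0.04], [0.658, 0.08, 0.04], [0.592, -0.107, 0.04], [0.585, -0.104, 0.04]]
stand 5796 px ((270.8999938964844, 184.79998779296875), (86.96263885498047, 74.31352233886719), 18.434946060180664) zmed 0.00915904945379518 ctr [0.54777983 0.01444907 0.00915905]
[[0.498, 0.139, 0.009], [0.666, 0.083, 0.009], [0.598, -0.111, 0.009], [0.432, -0.053, 0.009]]
bottlec
[... 730 characters left out ...]
, 0.041]]
ring 221 px ((274.0, 177.0), (20.0, 20.0), 90.0) zmed 0.021319200581561542 ctr [0.56392072 0.00691735 0.023     ]
[[0.588, 0.03, 0.023], [0.587, -0.017, 0.023], [0.54, -0.016, 0.023], [0.541, 0.03, 0.023]]
vblock 493 px ((368.9126892089844, 248.84500122070312), (21.08011245727539, 24.053796768188477), 82.40535736083984) zmed 0.029891444843964735 ctr [ 0.39458558 -0.20731228  0.034     ]
[[0.415, -0.178, 0.034], [0.422, -0.232, 0.034], [0.374, -0.237, 0.034], [0.368, -0.183, 0.034]]
cap 470 px ((195.5, 252.0), (24.0, 25.0), 90.0) zmed 0.012368952861852528 ctr [0.39243783 0.18981428 0.014     ]
[[0.42, 0.219, 0.014], [0.42, 0.161, 0.014], [0.365, 0.161, 0.014], [0.365, 0.218, 0.014]]
```

View pics/crop.png

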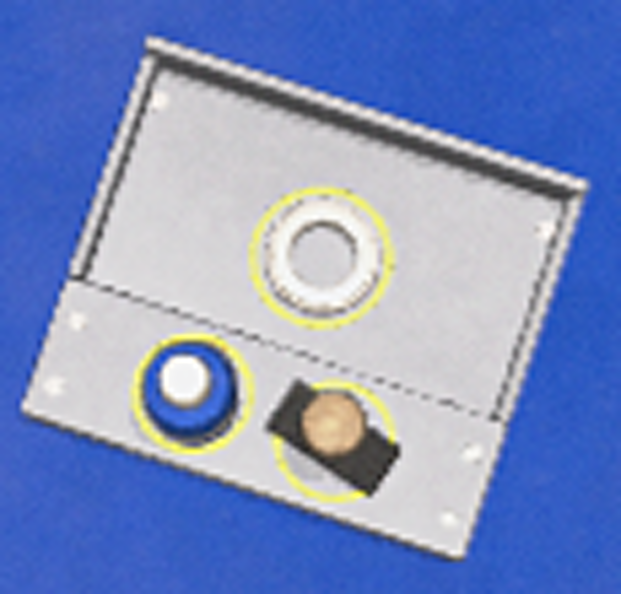

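```bash
python3 - <<'E'
from h import *
c=np.load('top0.npz')
p=lambda X,Y,z:np.round(ray(c,215+X/5.4-.4,130+Y/5.4-.4,z),4)
print('bcap',p(186,379,.106),'body',p(190,392,.07),'circB',p(193,393,.024))
print('knob',p(333,422,.104),'block',p(334,438,.042),'circS',p(336,440,.024),'corners',[p(*q,.042) for q in((297,380),(400,447),(370,496),(268,428))])
print('ring',p(322,256,.023),'circ',p(321,257,.006)); 
fl,fr=p(22,410,.024),p(463,558,.024);print(fl,fr,np.degrees(np.arctan2(-(fl-fr)[0],(fl-fr)[1])))
y=np.radians(-18.4);R=np.array([[np.cos(y),-np.sin(y)],[np.sin(y),np.cos(y)]])
# predicted from ring circle
r0=p(321,257,.006)[:2]; o=r0-R@[.022,0]; print('stand',o,'B',o+R@[-.054,.032],'S',o+R@[-.054,-.032], 'frontcorner',o+R@[-.085,.1],o+R@[-.085,-.1])
f=c['frame'].astype(int);v,u=np.mgrid[:420,:560]
m=(u>130)&(u<175)&(v>155)&(v<202)&(f.min(-1)>110); k=np.argwhere(m)[:,::-1].astype(np.float32)
e=cv2.minEnclosingCircle(k); print('plate circ',e,ray(c,*e[0],.024))
W=cloud(c)
for n,a in(('cap',W[193:208,240:258]),('knob',W[198:220,262:292])):
    q=a.reshape(-1,3); print(n,[ (round(z,3),np.round(np.nanmean(q[abs(q[:,2]-z)<.004],0),4)) for z in(.086,.104)])
# scene camera
s=np.load('scene0.npz'); Ws=cloud(s); 
a=Ws.reshape(-1,3); F=s['frame'].reshape(-1,3).astype(int)
for n,ctr in(('B',(.503,.062)),('S',(.486,.003))):
    k=(np.hypot(a[:,0]-ctr[0],a[:,1]-ctr[1])<.04)&(a[:,2]>.05); print(n,k.sum(),a[k].min(0),a[k].max(0))
cv2.imwrite('pics/crop2.png',cv2.resize(s['frame'][170:260,185:325,::-1],None,fx=5.5,fy=5.5,interpolation=cv2.INTER_CUBIC))
E
```

```text
bcap [0.5012 0.0608 0.106 ] body [0.5001 0.0611 0.07  ] circB [0.5051 0.0622 0.024 ]
knob [0.4835 0.0023 0.104 ] block [0.4833 0.002  0.042 ] circS [0.4842 0.0012 0.024 ] corners [array([0.508 , 0.0174, 0.042 ]), array([ 0.4792, -0.0257,  0.042 ]), array([ 0.4586, -0.0128,  0.042 ]), array([0.4878, 0.0298, 0.042 ])]
ring [0.5639 0.0064 0.023 ] circ [0.5663 0.0069 0.006 ]
[0.4986 0.1352 0.024 ] [ 0.4332 -0.0523  0.024 ] -19.228771702929755
stand [0.54542473 0.01384428] B [0.50428619 0.06125336] S [0.48408465 0.00052529] frontcorner [0.49633517 0.13556205] [ 0.43320536 -0.05421315]
plate circ ((152.0, 178.0), 16.763153076171875) [0.56442261 0.28957742 0.024     ]
cap [(0.086, array([0.4998, 0.0609, 0.0842])), (0.104, array([0.5015, 0.0621, 0.1046]))]
knob [(0.086, array([0.4803, 0.0064, 0.0874])), (0.104, array([0.4833, 0.0031, 0.1027]))]
B 465 [0.47916446 0.04824256 0.05020078] [0.51716578 0.0845105  0.10700219]
S 218 [ 0.46819831 -0.00417241  0.05082009] [0.49110719 0.0178149  0.10415071]
```

View pics/crop2.png

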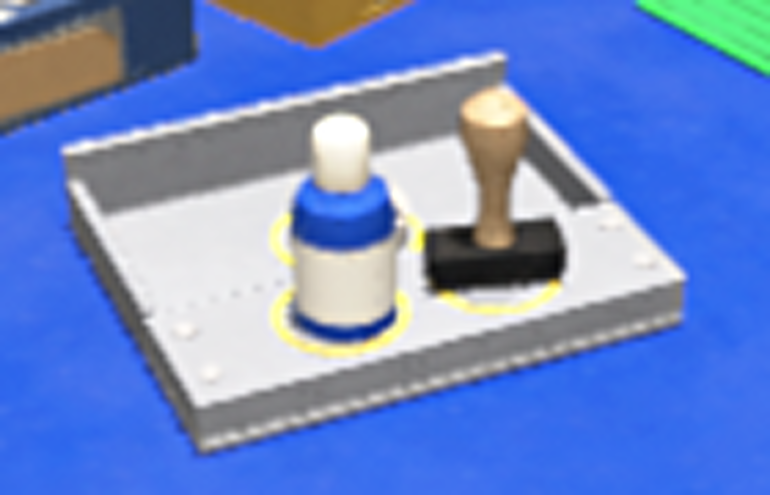

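Views agree: bottle at about (0.501, 0.061), stamp at (0.4835, 0.0025), ring at (0.565, 0.0065) and stand yaw about -18.4°. I'll take the stamp first, closing along the stand's x axis.

```bash
cat >> h.py <<'E'
B0=np.array([.501,.061]);S0=np.array([.4835,.0025]);RG=np.array([.5645,.0066]);PL=np.array([.5643,.2895]);MAT=np.array([.551,-.297])
n=np.array([.316,.949]); BM=MAT+.034*n; SM=MAT-.036*n
def q(deg): a=np.radians(deg)/2; return [0,np.cos(a),np.sin(a),0]
QX,QY=q(71.6),q(161.6)
def rep(t): s=r.state(); print(t,'t%.1f'%s['time'],np.round(s['tcp_pos'],4),'gap%.4f'%s['finger_gap'],'gf%.1f'%s['grasp_force'],np.round(s['force'],1))
def pick(xy,z,Q,op,hi=.23):
    r.move_to([*xy,hi],Q); r.gripper_to(op)
    hit=r.servo_line([*xy,z+.03],velocity=.2,threshold=8) or r.servo_line([*xy,z],velocity=.06,threshold=6)
    rep('at grasp hit=%s'%hit)
    if hit: raise SystemExit('contact')
    r.gripper_to(0.0); rep('gripped')
    r.servo_line([*xy,hi],velocity=.2); rep('lifted')
def place(xy,z,Q,op,hi=.23):
    r.move_to([*xy,hi],Q); r.servo_line([*xy,z+.025],velocity=.2)
    print('touch',r.servo_line([*xy,z-.001],velocity=.04,threshold=3)); rep('down')
    r.gripper_to(op); r.sleep(.2); r.servo_line([*xy,hi],velocity=.2); rep('released')
E
python3 - <<'E'
from h import *
print(r.inverse_kinematics([*SM,.05],QX),r.inverse_kinematics([*PL,.03],QY))
pick(S0,.063,QX,.055); place(SM,.043,QX,.055)
snap('top','top1')
E
```

```text
[-7.10475155e-01  3.96793414e-01  1.79438310e+00 -4.44089210e-16
  9.50416137e-01 -3.89334573e-01] [ 3.14243226e-01  4.27914716e-01  1.79556340e+00 -4.44089210e-16
  9.18114542e-01 -9.35412519e-01]
at grasp hit=False t4.4 [0.4834 0.0025 0.0628] gap0.0552 gf0.0 [-0.1 -0.8  0.8]
gripped t4.8 [0.4841 0.0024 0.0636] gap0.0255 gf58.8 [0.  0.7 1.8]
lifted t5.8 [0.4825 0.0027 0.2283] gap0.0254 gf58.8 [ 0.7 -0.5 -0.6]
touch True
down t8.6 [ 0.5392 -0.3309  0.0436] gap0.0257 gf58.9 [0.1 0.5 3.4]
released t10.3 [ 0.5389 -0.3306  0.2282] gap0.0551 gf0.0 [0.2 0.  0.2]
```

View pics/top1.png

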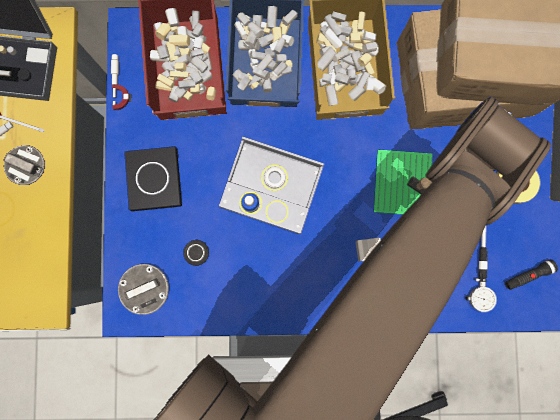

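The stamp has left the stand and the arm hides the mat; the touch height matches a stamp standing on the mat. I'll do the bottle next, then move aside and check.

```bash
python3 - <<'E'
from h import *
pick(B0,.050,QX,.065); place(BM,.030,QX,.065)
r.move_to([*RG,.23],QY)
c=snap('top','top2'); s=snap('scene','scene2')
a=cv2.resize(c['frame'][140:230,360:450,::-1],(500,500),interpolation=cv2.INTER_CUBIC)
b=cv2.resize(s['frame'][130:220,290:380,::-1],(290,290)); z=np.zeros((500,290,3),np.uint8); z[:290]=b
cv2.imwrite('pics/m2.png',np.hstack([a,z]))
E
```

```text
at grasp hit=False t13.6 [0.5009 0.061  0.0497] gap0.0649 gf0.0 [-0.3 -0.1  0.8]
gripped t13.9 [0.5017 0.0609 0.0507] gap0.0381 gf60.0 [-0.2 -0.   1.3]
lifted t15.0 [0.5    0.0611 0.2282] gap0.0381 gf60.1 [-0.1  0.3 -0.8]
touch True
down t17.9 [ 0.5614 -0.2646  0.0307] gap0.0377 gf60.1 [ 0.3 -0.5  3.5]
released t19.6 [ 0.561  -0.2642  0.2281] gap0.0649 gf0.0 [-0.5  0.5 -0.3]
```

View pics/m2.png

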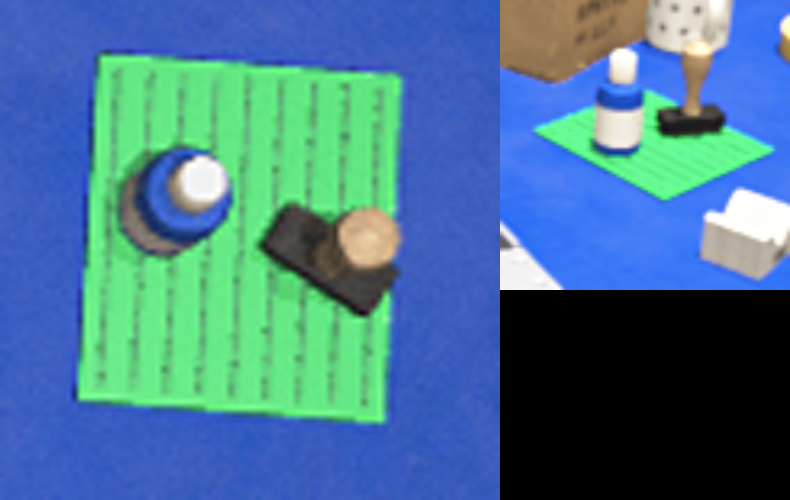

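Both objects stand upright on the mat: the bottle's underside is at about (160,205) and the stamp's block at about (330,260) in the crop. Now the ring.

```bash
python3 - <<'E'
from h import *
pick(RG,.007,QY,.068); place(PL,.025,QY,.064)
r.move_to([*BM,.23],QX)
c=snap('top','top3')
a=cv2.resize(c['frame'][140:230,105:195,::-1],(500,500),interpolation=cv2.INTER_CUBIC)
cv2.imwrite('pics/m3.png',a)
E
```

```text
at grasp hit=False t23.0 [0.5644 0.0066 0.0067] gap0.0679 gf0.0 [-0.   1.1  0.8]
gripped t23.3 [0.5655 0.0065 0.0081] gap0.0444 gf61.5 [-0.5  0.7  4.2]
lifted t24.6 [0.5635 0.0067 0.2281] gap0.0438 gf61.1 [-0.1 -0.2 -1.3]
touch True
down t27.3 [0.5639 0.2894 0.0262] gap0.0440 gf61.6 [-0.2 -1.   3.7]
released t29.0 [0.5634 0.2892 0.2281] gap0.0640 gf0.0 [-0.   0.3 -0.7]
```

View pics/m3.png

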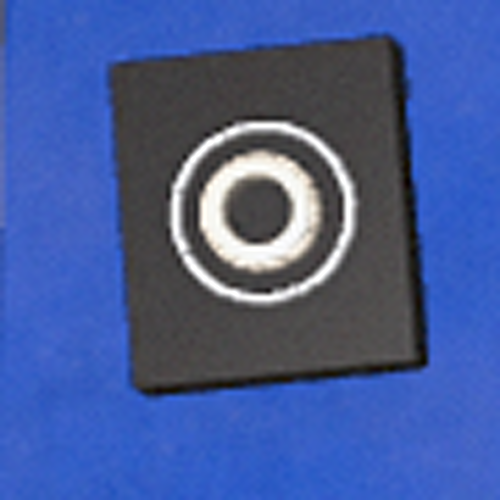

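The ring (centre ~(261,211)) lies flat and concentric with the circle (~(263,211)), within about 1 mm. Now I'll return the bottle and then the stamp.

```bash
python3 - <<'E'
from h import *
pick(BM,.030,QX,.065); place(B0,.050,QX,.065)
pick(SM,.043,QX,.055); place(S0,.063,QX,.055)
r.move_to([.3,-.55,.25],QX)
c=snap('top','top4')
cv2.imwrite('pics/m4.png',cv2.resize(c['frame'][130:240,215:330,::-1],None,fx=5.4,fy=5.4,interpolation=cv2.INTER_CUBIC))
s=snap('scene','scene4')
E
```

```text
at grasp hit=False t33.2 [ 0.5617 -0.2647  0.0297] gap0.0652 gf0.0 [-0.5 -0.5  0.3]
gripped t33.5 [ 0.5623 -0.2651  0.0307] gap0.0379 gf60.0 [0.7 0.1 1.6]
lifted t34.7 [ 0.5609 -0.2642  0.228 ] gap0.0377 gf60.1 [-0.4  0.6 -0.5]
touch True
down t37.5 [0.5006 0.0611 0.0507] gap0.0378 gf60.0 [-0.7 -1.2  3.4]
released t39.1 [0.5001 0.0611 0.2285] gap0.0651 gf0.0 [-0.1 -0.2 -0.8]
at grasp hit=False t42.4 [ 0.5395 -0.3311  0.0427] gap0.0553 gf0.0 [ 0.3 -1.1  0.1]
gripped t42.8 [ 0.5399 -0.3314  0.0435] gap0.0255 gf58.8 [ 0.  -0.1  1.2]
lifted t43.9 [ 0.5389 -0.3305  0.2281] gap0.0256 gf58.8 [-0.2  0.1 -1.2]
touch True
down t46.6 [0.4831 0.0027 0.0634] gap0.0257 gf58.9 [-0.6  0.2  3.4]
released t48.2 [0.4826 0.0027 0.2285] gap0.0548 gf0.0 [-0.   0.6  0.4]
```

View pics/m4.png

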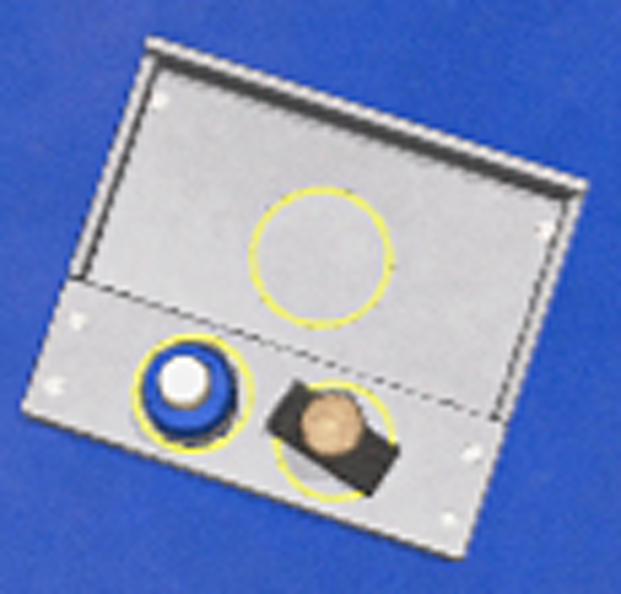

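View pics/scene4.png

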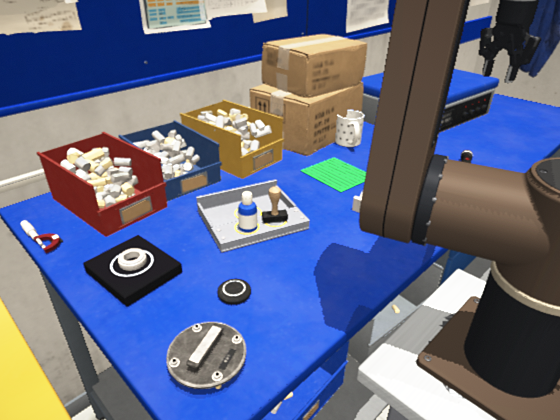

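The bottle cap (184,380) and stamp knob (331,424) are back within about 1 mm of where they started. The ring is in the circle (132,261), and the centre cap (234,290) has not moved.

```bash
python3 -c "
from h import *
print(r.finish_job())"
```

```text
the job is handed in; nothing more can be done
None
```

The job is handed in: in the last pictures the setting ring lies flat in the white circle, and the bottle and stamp stand upright within about 1 mm of their starting spots; the call returned no verdict.

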